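# Tighten a lens retaining ring with sprung tweezers

## Robot

A 6-joint arm with a two-finger parallel gripper is mounted at the origin on a cart in front of the work surface, level with it; the furniture and walls round the work are solid. World frame = base frame: x ahead of the robot, y to its left, z up, the work surface at z = 0. Lengths are in m, angles in rad, forces in N, time in s.
With the tool pointing down it reaches from about 0.275 to 1 m from the base axis. Payload 8.4 kg.
Tool frame: the origin (TCP) lies on the centre line of the jaws, within the pads' length; the fingertips stand 17 mm ahead of it and the grasp point (between the pads) lies 2 mm behind it (bot.tcp_to_tips is the z of the fingertips in the tool frame, in m); z points along the fingers, y is the line along which they close (so a half turn about z gives the same grasp; the last joint's range is limited). The gripper opens to 85 mm and grips with 20 to 120 N. Pads are 22 mm wide; open, the fingers measure 114 mm over their backs; the gripper's body (76 mm by 85 mm) begins 54 mm behind the grasp point. The pads swing forward as they close: fully open they stand 13 mm farther back than shut.
Start: joints at [-1.109, 0.353, 1.633, -0, 1.155, -0.002], TCP at [0.28, -0.559, 0.248] pointing down, gripper open.
Joint ranges: [-2.63, 2.63], [-0.92, 2.1], [0.06, 2.66], [-1.3, 4.44], [0, 2.69], [-3.02, 3.02]. Speed limits (rad/s): [2.22, 2.22, 2.79, 3.14, 3.14, 3.14].

## Interface

Orientations are given as a unit quaternion [x, y, z, w].
In Python, from workcell import bot, hand, kinematics, get_obs, vision, hand_in gives the robot as it stands. The module is installed in compiled form; this text tells all that it offers. Calls block until the motion is done:
- bot.reach(position, orientation): joint-space move of the TCP to a pose.
- bot.servo_line(position, ori=None, velocity=0.15): straight line of the TCP; ori=None keeps the orientation; velocity is the mean speed in m/s.
- bot.goto_joints(angles): joint-space move.
- hand.move_gripper(opening, strength=None): finger opening in m; strength is the grip in N (None keeps the last); returns when the fingers have stopped.
- bot.dwell(seconds).
- kinematics.solve_ik(position, orientation): joint angles nearest the present ones, or None.
- get_obs(): the state.
- vision.read_camera(name): name is "scene" or "top"; returns a dict with "frame" (384x512x3 uint8, red, green, blue), "intrinsics" (3x3 intrinsics, pixels), "dist" ([k1, k2, p1, p2, k3] as OpenCV has them; the pictures are not rectified), "view" (4x4, takes a point from world to camera coordinates). Camera axes: x right, y down, z forward; pixel columns grow to the right and rows downward; lengths in m; the calibration is good to about 2 mm. A picture is of the moment at which its call begins. There is no depth.
A pose or a line that the arm cannot do raises bot.IKError and nothing moves.
- hand_in(): hands the job in; it is judged then, once.
The state is a dict: "time_s": time; "joint_pos": joint angles; "joint_vel": joint speeds; "joint_efforts": joint torques, N m; "position": TCP position; "orientation": TCP orientation; "wrist_force": force on the tool from outside, world axes, zero at the start; "ft_torque": the same for the moment, N m; "gripper_width": finger opening in m; "grip_force": force on a finger pad.
Only numpy, scipy, OpenCV 4.12 (cv2) and the standard library are available. Lean on these libraries where they do the work, as an engineer would, in place of code of your own. Each camera call takes 0.05 s, during which the arm holds its last target. There are 200 camera calls.

## Task

Take the sprung tweezers out of the blue stand, squeeze them until their tips are as far apart as the two slots in the brass retaining ring of the lens, and set both tips down into the slots without touching the glass. Then turn the ring clockwise until its white stripe meets the white stripe on the black mount. Finish still holding the tweezers like that: both tips in the slots and the spacing held steady on the middle of the ring, not sprung out against the wall of the mount; leave the other things on the bench as they are.

Things in the scene. Friction and masses are not known exactly. Their poses are not given: they have to be found in the camera images.
- tweezers_grip (a point): Steel sprung tweezers, 95 mm tall, 46 g, tips down in the stand. Point midway between the two black rubber finger ribs, 52 mm above the tips, 43 mm below the heel's top. z up from tips to heel, y the line along which they close (half a turn is the same). Grip from above across the ribs (14 mm long in x, round, 4 mm radius), 36 mm over the outside when free; blades up to 10 mm wide in x
- tip_l (a point): Middle of the end of the +y tweezer tip; a tip is 2.5 mm thick in y and 4 mm wide in x over its last 10 mm. Tips are 40 mm apart (centre to centre) when free and close about 2.4 mm for each mm that the ribs close: ribs about 30 mm over the outside for a gap of 26 mm, at about 10 N. No catch: they spring open again when let go
- tip_r (a point): The same of the other, -y tip
- tweezer_stand: Blue plastic block 46 x 80 x 30 mm with a pocket along y, 10 x 46.5 mm and 24 mm deep, in which the tweezers stand, and six empty holes; fixed. Bolted fixtures with pins, up to 110 mm high, stand between it and the lens mount. Origin at the centre of its underside, z up, y along its long side
- ring_face (a point): Centre of the upper face of the brass retaining ring (33 mm outside, 19 mm inside) in the lens mount, 34 mm above the bench. z up; the two slots lie on its y axis at +13 and -13 mm (26 mm apart, centre to centre), each cut across the ring's whole 7 mm width, 8 mm wide in x, 4 mm deep. The frame turns with the ring
- lens_ring (a joint): Turn of the retaining ring about the vertical, clockwise from above as it grows, in rad; 0 to 0.3 at the start, 0.8 when its white stripe meets the stripe on the mount, stops at 1.3. Stiff: it takes about 0.02 N m and stays where it is left
- lens_mount: Black lens barrel, 49 mm across and 36 mm high, on a square aluminium base of 62 mm; fixed. Origin at the centre of its underside, z up. Its wall stands at radius 17 to 24.5 mm round the ring, 2 mm higher than the ring. A white stripe on its rim lies on the -x side
- lens: The domed glass of the lens, 18 mm across, inside the ring, its top 7 mm below the ring's face; origin at the centre of its underside
- vial_0_centre (a point): Bystander: small vial with a red cap, 21 mm across and 46 mm tall; centre
- loupe_centre (a point): Bystander: black stand loupe, 36 mm across and 32 mm tall; centre
- suction_cup_1_centre (a point): Bystander: black bellows suction cup with a brass stem, 25 mm across and 30 mm tall; centre

How it is judged:
On the way, in this order (a step that is already met when the one before it is completed fails the run):
1. the tweezers are lifted out of the stand in the fingers (height (world z) of each of tip_l, tip_r above 0.04 m and contact force between the fingers and tweezers above 1 N and contact force between tweezers and tweezer_stand below 0.05 N), for 0.2 s.
2. both tips are seated in the slots, 22.5 to 29.5 mm apart, with the ring not yet turned (joint below 0.5) (z of tip_l in the frame of ring_face between -0.006 and -0.002 m and x of tip_l in the frame of ring_face between -0.0045 and 0.0045 m and horizontal distance between tip_l and ring_face between 0.0095 and 0.0165 m and z of tip_r in the frame of ring_face between -0.006 and -0.002 m and x of tip_r in the frame of ring_face between -0.0045 and 0.0045 m and horizontal distance between tip_r and ring_face between 0.0095 and 0.0165 m and distance between tip_l and tip_r between 0.0225 and 0.0295 m and value of joint lens_ring below 0.5 rad), for 0.3 s.
At the end, for the whole second after the job is handed in: The fingers still squeeze the tweezers (over 2 N) and keep them still; both tips are at least 2 mm deep in the two slots, 22.5 to 29.5 mm apart centre to centre (26 mm is the middle of the ring); the ring stands at 0.8 rad within 0.12 rad, stripe to stripe (z of tip_l in the frame of ring_face between -0.006 and -0.002 m and x of tip_l in the frame of ring_face between -0.0045 and 0.0045 m and horizontal distance between tip_l and ring_face between 0.0095 and 0.0165 m and z of tip_r in the frame of ring_face between -0.006 and -0.002 m and x of tip_r in the frame of ring_face between -0.0045 and 0.0045 m and horizontal distance between tip_r and ring_face between 0.0095 and 0.0165 m and distance between tip_l and tip_r between 0.0225 and 0.0295 m and value of joint lens_ring between 0.68 and 0.92 rad and contact force between the fingers and tweezers above 2 N and linear speed of tweezers below 0.01 m/s and velocity of joint lens_ring between -0.05 and 0.05 rad/s); the arm keeps its last pose, push and grip.
It fails at once if the tweezers or the fingers touch the glass (over 1.5 N) (contact force between any of tweezers, the fingers and lens above 1.5 N).
It fails at once if the vial, the loupe or the suction cup is pushed more than 20 mm (distance of any of vial_0_centre, loupe_centre, suction_cup_1_centre from where it was at the start of the episode above 0.02 m).
It also fails if it takes over 58 s, if anything falls off the work surface, if the arm or the gripper's body presses on something with over 40 N, if the wrist force passes 120 N, or if a joint passes its speed limit or range.

## Working session

There is one attempt and no reset: what is moved stays moved. The work goes in short steps, each a Python script; the robot and the scene stay as the last script left them, time stands still between calls to the robot, and variables do not carry over. Pictures are saved under pics/ and viewed, at most 10 in all, crops included, and the job is handed in when it is done.

```bash
mkdir -p pics
cat > h.py <<'E'
import numpy as np, cv2
from workcell import bot, hand, kinematics, get_obs, vision, hand_in
def snap(n,f):
    c=vision.read_camera(n); np.savez(f'pics/{f}.npz',**{k:np.array(v) for k,v in c.items()})
    cv2.imwrite(f'pics/{f}.png',c['frame'][:,:,::-1]); return c
def ld(f): return np.load(f'pics/{f}.npz')
def ray(c,uv,z):
    p=cv2.undistortPoints(np.array(uv,float).reshape(-1,1,2),c['intrinsics'],c['dist']).reshape(-1,2)
    V=c['view'];R=V[:3,:3];o=-R.T@V[:3,3];out=[]
    for q in p:
        d=R.T@np.array([q[0],q[1],1]);out.append(o+d*(z-o[2])/d[2])
    return np.array(out)
def proj(c,P):
    V=c['view'];return cv2.projectPoints(np.array(P,float).reshape(-1,3),cv2.Rodrigues(V[:3,:3])[0],V[:3,3],c['intrinsics'],c['dist'])[0].reshape(-1,2)
def crop(f,u0,v0,u1,v1,k,o):
    im=cv2.imread(f'pics/{f}.png')[v0:v1,u0:u1];cv2.imwrite(f'pics/{o}.png',cv2.resize(im,None,fx=k,fy=k,interpolation=cv2.INTER_CUBIC))
E
python3 - <<'E'
from h import *
for n in('top','scene'):
    c=snap(n,n+'0');V=c['view'];print(n,-V[:3,:3].T@V[:3,3],V[2,:3],c['intrinsics'][0,0])
a=cv2.imread('pics/top0.png');b=cv2.imread('pics/scene0.png')
o=get_obs();print(o)
print(bot.tcp_to_tips)
E
```

```text
top [ 0.06551045 -0.09679474  1.39223852] [ 0.29279908  0.09074622 -0.95185809] 478.8083540090934
scene [-0.24237536 -0.46335267  0.54201214] [ 0.717633    0.49430378 -0.49057788] 377.35204092478165
{'time_s': 0.1, 'joint_pos': array([-1.10939353e+00,  3.53603255e-01,  1.63405237e+00,  1.54932775e-06,
        1.15518761e+00, -2.42897071e-03]), 'joint_vel': array([-1.25645623e-03, -6.91906106e-04, -2.03201903e-03, -1.03435016e-03,
        8.45513610e-06, -4.50285637e-04]), 'joint_efforts': array([-7.83961259e-04, -6.06360698e+01, -3.42818713e+01,  5.69258066e-05,
        4.05295970e-03, -4.81832421e-05]), 'position': array([ 0.27941799, -0.55861606,  0.24762468]), 'orientation': array([ 9.73227712e-01,  2.29842184e-01, -1.41550461e-04, -6.09061265e-04]), 'wrist_force': array([-0.49477727, -0.34815419, -0.52604894]), 'ft_torque': array([ 0.03372193, -0.04087723,  0.03290461]), 'grip_force': 0.0, 'gripper_width': 0.08547242677337716}
0.017
```

View pics/top0.png

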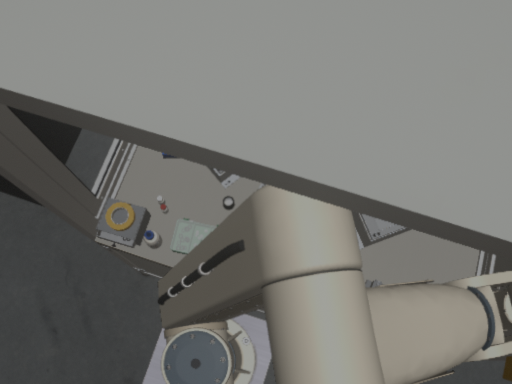

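View pics/scene0.png

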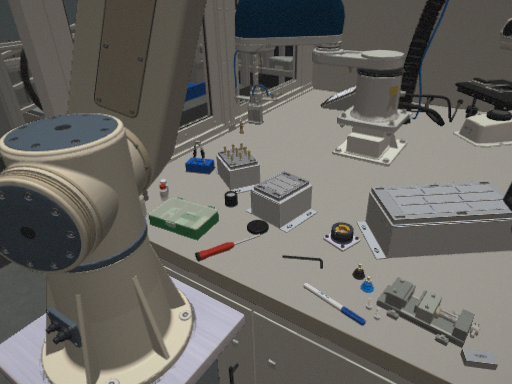

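The scene view shows the blue stand with tweezers at about (200,163), the lens mount at (343,235) and two fixtures between them at (238,165) and (282,197). The arm and an overhead beam block the top view.

Run:
```python
from h import *
c=ld('scene0');t=ld('top0')
for n,uv,z in [('stand',(200,168),0.015),('ring',(343,231),.034),('fixA',(238,165),.05),('fixB',(282,197),.06),('vial',(163,189),.023),('loupe',(231,199),.016),('cup',(360,272),.015),('disc',(257,227),0)]:
    P=ray(c,[uv],z)[0];print(n,P.round(3),proj(t,P).round(0))
crop('scene0',140,130,260,220,6,'c1'); crop('scene0',313,205,373,255,10,'c2')
```

```text
stand [0.542 0.296 0.015] [[177. 155.]]
ring [ 0.438 -0.226  0.034] [[332. 235.]]
fixA [0.565 0.161 0.05 ] [[220. 157.]]
fixB [ 0.458 -0.055  0.06 ] [[278. 209.]]
vial [0.374 0.285 0.023] [[161. 205.]]
loupe [0.44  0.095 0.016] [[228. 204.]]
cup [ 0.351 -0.301  0.015] [[348. 272.]]
disc [ 0.388 -0.025  0.   ] [[261. 233.]]
```

View pics/c1.png

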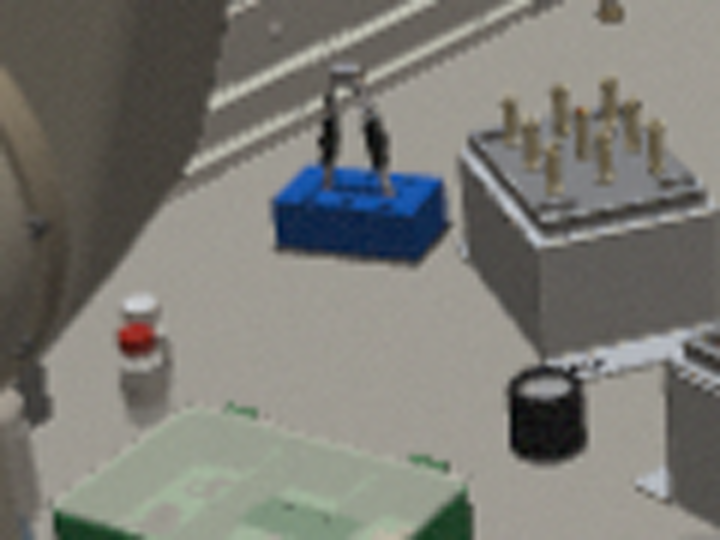

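View pics/c2.png

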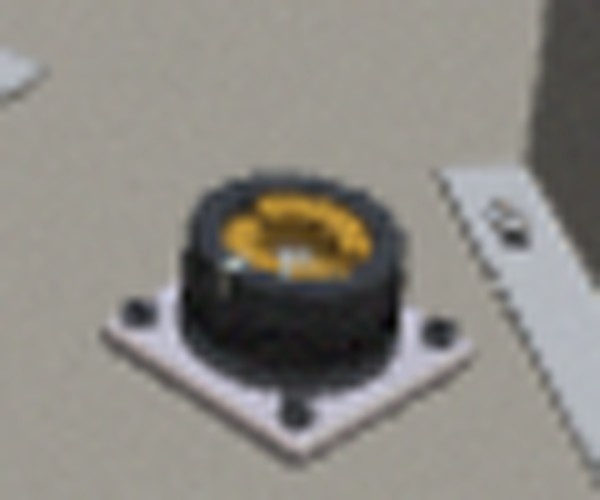

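Crop of the stand: top corners at about (275,205), (312,168), (442,182), (425,222) in crop pixels; heel of the tweezers at (345,70). Ring crop: base corners (103,328), (297,455), (475,345); rim ellipse u 185–407, top v 170; slot notch at about (248,215), the other near (345,272); mount stripe (233,265).

Run:
```python
from h import *
c=ld('scene0')
s=lambda L:[(140+u/6-.42,130+v/6-.42) for u,v in L]
m=lambda L:[(313+u/10-.45,205+v/10-.45) for u,v in L]
A=ray(c,s([(275,205),(308,168),(442,182),(425,222)]),.03);B=ray(c,s([(278,250),(415,262)]),0)
print(A.round(4),B.round(4));print([np.linalg.norm(A[i]-A[i-1]).round(3) for i in range(4)],np.linalg.norm(B[0]-B[1]))
print('heel',ray(c,s([(345,70)]),.101).round(4))
print('ribs',ray(c,s([(327,140),(375,140)]),.058).round(4))
C=ray(c,m([(103,328),(297,455),(475,345)]),.004);print(C.round(4),np.linalg.norm(C[0]-C[1]),np.linalg.norm(C[1]-C[2]),(C[0]+C[2])/2)
r=ray(c,m([(296,228),(185,235),(407,240),(290,172)]),.036);print('rim',r.round(4))
print('slots,stripe',ray(c,m([(248,215),(345,272),(233,265)]),.035).round(4))
# ring upsample rectified top-down view of mount at z=.034, 0.1mm/px
cx,cy=(C[0]+C[2])[:2]/2
n=500;g=(np.arange(n)-n/2)*.00012
X,Y=np.meshgrid(cx-0+(-g),cy-g,indexing='ij') # up=+x, left=+y
P=proj(c,np.stack([X,Y,np.full_like(X,.034)],-1)).reshape(n,n,2).astype(np.float32)
fr=np.mean([c['frame']]+[vision.read_camera('scene')['frame'] for _ in range(8)],0).astype(np.uint8)
im=cv2.remap(fr,P[...,0],P[...,1],cv2.INTER_CUBIC);im=im[:,:,::-1].copy()
cv2.imwrite('pics/rect.png',im);print(cx,cy)
```

```text
[[0.5189 0.3343 0.03  ]
 [0.5627 0.3513 0.03  ]
 [0.5867 0.2769 0.03  ]
 [0.5443 0.2532 0.03  ]] [[0.5231 0.3408 0.    ]
 [0.5505 0.2686 0.    ]]
[np.float64(0.085), np.float64(0.047), np.float64(0.078), np.float64(0.049)] 0.07731689975627459
heel [[0.5511 0.3046 0.101 ]]
ribs [[0.5503 0.3223 0.058 ]
 [0.5635 0.3004 0.058 ]]
[[ 0.4302 -0.1826  0.004 ]
 [ 0.4104 -0.2391  0.004 ]
 [ 0.4699 -0.2579  0.004 ]] 0.05984860368440915 0.06238335889383795 [ 0.45003137 -0.22023178  0.004     ]
rim [[ 0.448  -0.2202  0.036 ]
 [ 0.4321 -0.2     0.036 ]
 [ 0.4569 -0.2431  0.036 ]
 [ 0.4683 -0.2101  0.036 ]]
slots,stripe [[ 0.4483 -0.2084  0.035 ]
 [ 0.4392 -0.2356  0.035 ]
 [ 0.4284 -0.2134  0.035 ]]
0.4500313673777197 -0.220231776437017
```

View pics/rect.png

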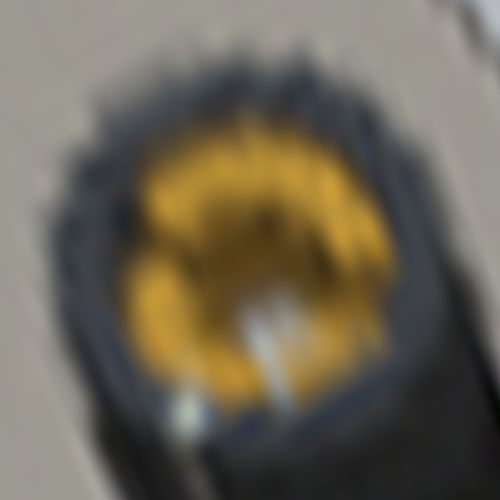

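The rectified view (up = +x, left = +y, 0.12 mm/px) shows the ring centred at about (259,268), i.e. world (0.448,-0.221). The mount stripe is at (190,412), the ring stripe at (285,405), and slot notches appear near (135,220) and (385,285). I'll unwrap the annulus to get the slot angle.

Run:
```python
from h import *
c=ld('scene0')
fr=np.mean([vision.read_camera('scene')['frame'].astype(float) for _ in range(8)],0).astype(np.float32)
np.save('pics/avg.npy',fr)
def samp(P):
    p=proj(c,P).astype(np.float32);return cv2.remap(fr,p[:,0].reshape(1,-1),p[:,1].reshape(1,-1),cv2.INTER_CUBIC)[0]
ctr=np.array([.4481,-.2211])
print('ang | r=10.5,12,13.5,15,16 R-B')
for a in range(-180,180,8):
    t=np.radians(a);row=[]
    for r in (.0105,.012,.0135,.015,.016):
        v=samp([[ctr[0]+r*np.cos(t),ctr[1]+r*np.sin(t),.034]])[0];row.append(f'{int(v[0]):4d}/{int(v[2]):3d}')
    v=samp([[ctr[0]+.019*np.cos(t),ctr[1]+.019*np.sin(t),.036]])[0]
    print(a,' '.join(row),'rim',v.astype(int).sum()//3)
```

```text
ang | r=10.5,12,13.5,15,16 R-B
-180  170/137  175/100  169/ 66  142/ 56  110/ 58 rim 88
-172  174/162  171/148  160/138  136/126  117/115 rim 102
-164  173/126  173/113  166/ 99  147/ 90  125/ 84 rim 107
-156  170/119  170/ 96  165/ 76  146/ 60  121/ 58 rim 90
-148  169/107  172/ 89  166/ 72  140/ 60  118/ 61 rim 90
-140  171/ 88  177/ 77  169/ 66  146/ 63  125/ 66 rim 95
-132  159/ 61  167/ 58  162/ 58  141/ 64  120/ 69 rim 91
-124  138/ 40  146/ 45  142/ 54  128/ 61  122/ 66 rim 88
-116  118/ 32  125/ 38  127/ 44  124/ 53  110/ 60 rim 64
-108  102/ 29  112/ 31  111/ 36   94/ 45   76/ 56 rim 64
-100   99/ 27  106/ 30   97/ 32   86/ 43   76/ 54 rim 68
-92  118/ 32  117/ 33  103/ 33  105/ 41   96/ 53 rim 65
-84  151/ 43  142/ 40  143/ 39  141/ 43  109/ 53 rim 66
-76  180/ 52  169/ 50  178/ 49  159/ 51  109/ 53 rim 67
-68  191/ 56  186/ 56  189/ 54  154/ 53   99/ 51 rim 67
-60  188/ 56  188/ 55  173/ 52  134/ 49   93/ 49 rim 67
-52  183/ 55  195/ 57  169/ 51  118/ 44   85/ 47 rim 62
-44  179/ 53  199/ 58  193/ 56  137/ 43   93/ 40 rim 60
-36  180/ 52  185/ 54  188/ 56  149/ 51  109/ 45
[... 751 characters left out ...]
 28   53/ 33   41/ 37 rim 68
84  117/ 34  120/ 36   99/ 39   70/ 41   59/ 41 rim 64
92  144/ 43  156/ 46  138/ 48  105/ 43   81/ 44 rim 67
100  170/ 50  187/ 53  170/ 52  131/ 48  100/ 45 rim 65
108  178/ 53  193/ 54  192/ 54  155/ 51  122/ 46 rim 65
116  171/ 51  183/ 53  191/ 54  170/ 52  145/ 50 rim 66
124  163/ 49  179/ 53  192/ 54  182/ 53  163/ 54 rim 68
132  148/ 44  173/ 52  189/ 55  185/ 52  166/ 55 rim 78
140  135/ 39  165/ 52  182/ 66  179/ 71  160/ 70 rim 93
148  141/ 37  163/ 46  184/ 68  179/ 91  163/102 rim 98
156  147/ 43  171/ 43  178/ 54  169/ 81  154/103 rim 139
164  145/ 54  173/ 51  183/ 50  169/ 54  147/ 65 rim 126
172  149/ 81  172/ 53  183/ 50  162/ 59  131/ 64 rim 99
```

Dark intervals: slots centred at 77° and -103°, so the ring yaw is about -0.23. The ring stripe is at -170.5° and the mount stripe at about 160°, so the remaining turn is about 0.52 rad clockwise. The stand centre is about (0.553,0.304) with yaw about 0.34, and the heel agrees. Next I'll hover, check, and grasp.

```bash
cat >> h.py <<'E'
from scipy.spatial.transform import Rotation as Ro
def q(yaw,base=np.pi): return (Ro.from_euler('z',yaw+base)*Ro.from_euler('x',np.pi)).as_quat()
E
python3 - <<'E'
from h import *
for b in(0,np.pi):
    for p,y in (((.553,.304,.26),.34),((.448,-.221,.26),-.227),((.448,-.221,.09),-.95)): print(b,y,np.round(kinematics.solve_ik(p,q(y,b)),2))
c=ld('scene0')
s=lambda L:[(140+u/6-.42,130+v/6-.42) for u,v in L]
print('entry',ray(c,s([(331,188),(389,193)]),.03).round(4))
bot.servo_line([.28,-.559,.33]);
E
```

```text
0 0.34 [ 0.5   0.35  1.61 -0.    1.18  1.73]
0 -0.227 [-0.46  0.14  1.88 -0.    1.11  1.34]
0 -0.95 [-0.46  0.38  2.02 -0.    0.74  2.06]
3.141592653589793 0.34 [ 0.5   0.35  1.61  0.    1.18 -1.41]
3.141592653589793 -0.227 [-0.46  0.14  1.88  0.    1.11 -1.81]
3.141592653589793 -0.95 [-0.46  0.38  2.02  0.    0.74 -1.08]
entry [[0.55   0.3231 0.03  ]
 [0.5614 0.2923 0.03  ]]
```

Run:
```python
from h import *
hand.move_gripper(.062,20)
bot.reach([.554,.305,.30],q(.34)); 
bot.servo_line([.554,.305,.13],velocity=.15)
snap('scene','hov'); c=snap('top','top1')
crop('hov',120,90,270,200,5,'c3')
print(get_obs()['time_s'],get_obs()['position'],proj(ld('hov'),[[.554,.305,.111]]))
```

```text
6.5167 [0.55456386 0.30532084 0.13104355] [[197.26743825 137.87944119]]
```

View pics/c3.png

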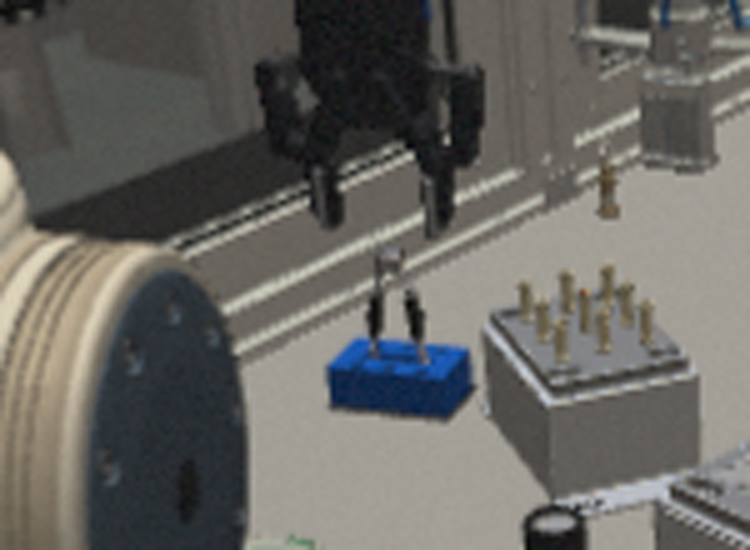

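The jaws straddle the heel: fingertips at crop (333,215) and (437,230), heel at (388,252). Descending and closing.

Run:
```python
from h import *
def st(n):
    o=get_obs();print(n,round(o['time_s'],2),o['position'].round(4),o['wrist_force'].round(2),round(o['gripper_width'],4),round(o['grip_force'],2))
st('a');bot.servo_line([.554,.305,.057],velocity=.06);st('down')
for w in(.04,.036,.034,.032,.0305): hand.move_gripper(w,20);st(w)
```

```text
a 6.52 [0.5546 0.3053 0.131 ] [-0.26 -0.68 -0.14] 0.0619 0.0
down 7.88 [0.5543 0.3052 0.0575] [-0.04 -0.37  1.18] 0.062 0.0
0.04 8.22 [0.5541 0.3051 0.0572] [0.68 0.08 0.46] 0.0398 0.15
0.036 8.44 [0.554 0.305 0.057] [-0.34  0.71  0.23] 0.0363 0.11
0.034 8.66 [0.5541 0.3049 0.057 ] [ 0.44 -1.06  0.24] 0.0341 3.41
0.032 8.88 [0.5541 0.305  0.0571] [ 0.62 -0.93  1.59] 0.0319 6.66
0.0305 9.09 [0.5541 0.305  0.0571] [ 0.14 -1.98  1.17] 0.0305 8.89
```

Run:
```python
from h import *
def st(n):
    o=get_obs();print(n,round(o['time_s'],2),o['position'].round(4),o['wrist_force'].round(2),round(o['gripper_width'],4),round(o['grip_force'],2))
bot.servo_line([.554,.305,.11],velocity=.06);bot.dwell(.3);st('lift')
bot.servo_line([.554,.305,.27],velocity=.2)
hand.move_gripper(.0302);st('up')
bot.servo_line([.448,-.221,.25],q(-.227),velocity=.2)
bot.servo_line([.448,-.221,.115],velocity=.1)
bot.dwell(.3);st('over')
c=snap('scene','over');t=snap('top','top2');o=get_obs()
tip=o['position']-[0,0,.051];y=np.array([-np.sin(-.227),np.cos(-.227),0])
for k in(c,t): print(proj(k,[tip+.013*y,tip-.013*y,tip]).round(1))
u,v=proj(c,[[.448,-.221,.06]])[0].astype(int);print(u,v)
crop('over',u-45,v-45,u+45,v+30,8,'c4'); print('org',u-45,v-45)
```

```text
lift 10.43 [0.5539 0.305  0.1097] [ 0.35  0.4  -0.87] 0.0307 7.47
up 11.59 [0.5535 0.3047 0.2686] [-0.02  0.03 -0.04] 0.0305 7.93
over 16.23 [ 0.4481 -0.221   0.1152] [-0.71 -0.19 -0.37] 0.03 7.93
[[338.9 214.9]
 [348.5 219.5]
 [343.6 217.2]]
[[328.7 226.8]
 [336.7 231.3]
 [332.7 229.1]]
343 218
org 298 173
```

View pics/c4.png

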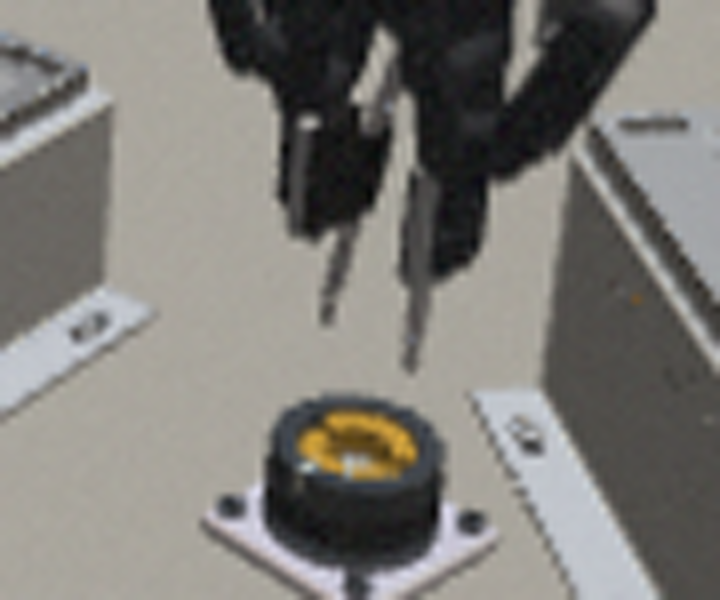

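Tips in the crop at (328,322) and (409,370), i.e. scene (338.6,212.8) and (348.7,218.8). That is about 1.4 px higher than predicted, so I'll settle it with the top camera.

Run:
```python
from h import *
a=cv2.imread('pics/top1.png');b=cv2.imread('pics/top2.png')
f=lambda i:cv2.resize(i[210:260,307:357],None,fx=8,fy=8,interpolation=cv2.INTER_CUBIC)
cv2.imwrite('pics/c5.png',np.hstack([f(a),f(b)]))
c=ld('over')
print(ray(c,[(338.6,212.8),(348.7,218.8)],.064).round(4),get_obs()['position'])
print(proj(ld('top1'),[[.448,-.221,.034]]))
```

```text
[[ 0.4591 -0.2043  0.064 ]
 [ 0.4482 -0.233   0.064 ]] [ 0.44805458 -0.2210411   0.11512495]
[[330.96005182 231.54936507]]
```

View pics/c5.png

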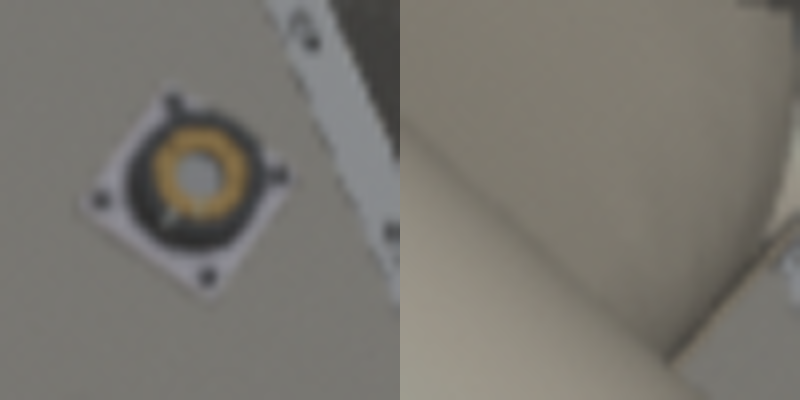

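The top view shows the ring centre at about (331.8,231.2), consistent with my estimate to about 2 mm; the arm hides the tips there. I'll calibrate the tips in the tool frame by turning the tool and imaging at several yaws with the scene camera.

Run:
```python
from h import *
bg=np.load('pics/avg.npy')
bot.servo_line([.448,-.221,.14],velocity=.1)
cr=[];data=[]
for i,y in enumerate((-.227,-.95,-2.2,-.227-np.pi)):
    if i: bot.reach([.448,-.221,.14],q(y))
    bot.dwell(.25)
    fr=np.mean([vision.read_camera('scene')['frame'].astype(np.float32) for _ in range(3)],0)
    o=get_obs();P=o['position'];u,v=proj(ld('scene0'),[P-[0,0,.048]])[0].astype(int)
    np.savez(f'pics/yaw{i}.npz',fr=fr,P=P,Q=o['orientation'],org=[u-19,v-18])
    cr.append(cv2.resize(fr[v-18:v+11,u-19:u+20,::-1],None,fx=10,fy=10,interpolation=cv2.INTER_CUBIC).clip(0,255))
    print(P.round(4),(u-19,v-18),o['time_s'],o['gripper_width'])
cv2.imwrite('pics/c6.png',np.vstack([np.hstack(cr[:2]),np.hstack(cr[2:])]))
```

```text
[ 0.4479 -0.2209  0.1397] (np.int64(325), np.int64(188)) 17.125 0.030552761491365335
[ 0.448 -0.221  0.14 ] (np.int64(325), np.int64(188)) 18.25 0.03047032982473959
[ 0.448 -0.221  0.14 ] (np.int64(325), np.int64(188)) 19.7917 0.030624938508609926
[ 0.448 -0.221  0.14 ] (np.int64(325), np.int64(188)) 21.275 0.03008978028427848[ WARN:0@8.117] global loadsave.cpp:1063 imwrite_ Unsupported depth image for selected encoder is fallbacked to CV_8U.
```

View pics/c6.png

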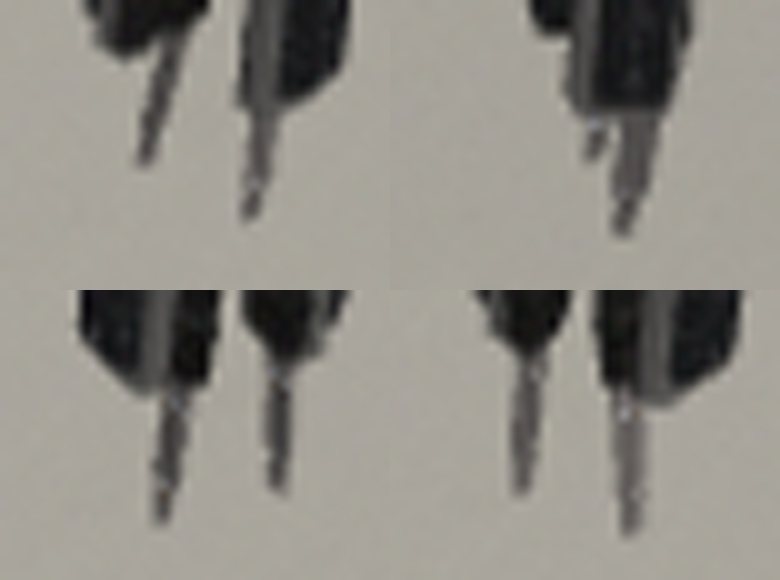

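Tips, panel-local: (145,165)/(250,218), (205,160)/(232,235), (278,203)/(162,235), (240,245)/(130,205). The midpoint moves 3.3 px on the half turn, so the tweezers really are tilted in the fingers. Fitting now.

Run:
```python
from h import *
from scipy.optimize import least_squares
c=ld('scene0')
A=[(145,165),(205,160),(278,203),(240,245)];B=[(250,218),(232,235),(162,235),(130,205)]
D=[np.load(f'pics/yaw{i}.npz') for i in range(4)]
mA=np.array([np.array(a)/10-.45+d['org'] for a,d in zip(A,D)]);mB=np.array([np.array(a)/10-.45+d['org'] for a,d in zip(B,D)])
def pred(p):
    out=[]
    for t in (p[:3],p[3:6]):
        out.append(proj(c,[d['P']+Ro.from_quat(d['Q']).apply(t) for d in D])+p[6:8])
    return out
def f(p):
    a,b=pred(p);return np.r_[(a-mA).ravel()/.3,(b-mB).ravel()/.3,p[6:8]/.7,(p[2]-.051)/.002,(p[5]-.051)/.002]
s=least_squares(f,[0,.013,.051,0,-.013,.051,0,0])
p=s.x;print((p[:6]*1000).round(2),p[6:]);a,b=pred(p);print((a-mA).round(2).tolist(),(b-mB).round(2).tolist(),s.cost)
J=np.linalg.inv(s.jac.T@s.jac);print('sd',(np.sqrt(np.diag(J))*1000).round(2))
t=ld('top1');print('ring by top',ray(t,[(331.8-.06,231.2-.06)],.034))
np.save('pics/fit.npy',p)
```

```text
[ -6.98  17.47  50.54  -6.72 -11.09  52.29] [-0.89652041  0.20223961]
[[-0.04, -0.15], [-0.06, 0.07], [-0.06, -0.01], [-0.05, 0.08]] [[0.0, 0.07], [0.12, 0.09], [0.11, 0.04], [0.13, -0.24]] 1.9780667743483293
sd [4.7000e-01 4.3000e-01 1.1600e+00 4.7000e-01 4.2000e-01 1.1500e+00
 1.3443e+02 4.3160e+02]
ring by top [[ 0.44988849 -0.22286523  0.034     ]]
```

The fit is consistent (residuals under 0.25 px). The tips sit 6.9 mm off in tool x with about 3.5° of roll, the gap is 28.6 mm, and the camera u bias of 0.9 px agrees with the top camera's ring position. I'll squeeze slightly more, reorient so the tweezers stand vertical, and check numerically above the ring.

```bash
cat >> h.py <<'E'
p=np.load('pics/fit.npy');a,b=p[:3],p[3:6];mid=(a+b)/2;yt=(a-b)/np.linalg.norm(a-b)
zt=mid-np.array([0,0,-.001]);zt-=yt*(zt@yt);zt/=np.linalg.norm(zt)
T=np.column_stack([np.cross(yt,zt),yt,zt])   # tweezer frame (z toward tips) in tool frame
def pose(C,yaw):
    # tool pose: tip mid at C, tip line along yaw's y axis, tweezers vertical
    W=(Ro.from_euler('z',yaw+np.pi)*Ro.from_euler('x',np.pi)).as_matrix()
    R=W@T.T; return np.array(C)-R@mid, Ro.from_matrix(R).as_quat()
def st(n):
    o=get_obs();print(n,round(o['time_s'],2),o['position'].round(4),o['wrist_force'].round(2),o['ft_torque'].round(3),round(o['gripper_width'],4),round(o['grip_force'],2))
E
python3 - <<'E'
from h import *
c=ld('scene0');bg=np.load('pics/avg.npy')
uv=proj(c,[[.448,-.221,.034]])-p[6:8];C=ray(c,uv,.034)[0];print('ring',C);C=(C+[.4499,-.2229,.034])/2;np.save('pics/C.npy',C)
W=Ro.from_euler('z',-.227).as_matrix()
P,Q=pose(C+[0,0,.033],-.227);print(P,Ro.from_matrix(T).magnitude(),kinematics.solve_ik(P,Q))
hand.move_gripper(.0290,20);st('w')
bot.reach(P,Q);bot.dwell(.3);st('h')
fr=np.mean([vision.read_camera('scene')['frame'].astype(np.float32) for _ in range(3)],0)
pr=proj(c,[C+[0,0,.033]+W@[0,s*.013,0] for s in(1,-1)])+p[6:8];print(pr.round(1))
u,v=pr.mean(0).astype(int);d=np.abs(fr-bg).sum(2)
print(u-12,v-12);print(np.round(d[v-12:v+9,u-12:u+13]/10).astype(int))
E
```

```text
ring [ 0.44982129 -0.22241102  0.034     ]
[ 0.44971293 -0.22272378  0.11896948] 0.14350850606860313 [-0.40862782  0.38877499  1.92773602 -0.10329386  0.94366187 -1.70002361]
w 21.49 [ 0.448 -0.221  0.14 ] [-0.   -0.93 -1.14] [-0.021  0.01  -0.062] 0.0292 9.6
h 24.36 [ 0.4497 -0.2227  0.119 ] [ 0.37 -0.05 -0.39] [ 0.032 -0.012 -0.011] 0.0291 9.57
[[339.  213.9]
 [348.7 218.5]]
331 204
[[ 3  3  4  3  3  3  3  3  3  5 21 20  2  3  4  3  3  2 28 24 22 23 32 36
  36]
 [ 3  3  4  3  3  3  3  3  4 16 21 16  3  3  4  3  3  4 27 24 22 19 23 25
  22]
 [ 3  4  3  3  3  3  3  3  2 16 22 12  3  3  3  3  3  3 14 24 22 18 15  6
   5]
 [ 3  3  3  4  4  3  4  4  4 22 21  4  4  3  3  4  3  3  2 19 20 11  1  3
   3]
 [ 3  3  3  3  4  4  3  4  5 23 20  6  3  3  3  3  3  4  5 18 18  2  3  3
   3]
 [ 3  3  4  3  3  3  4  3 17 17 11  3  4  4  3  3  3  3  4 18 18  2  4  3
   3]
 [ 3  3  4  4  3  4  4  3 19  7  3  3  4  4  3  3  3  3 11 17 16  2  3  3
   3]
 [ 3  3  4  3  3  4  3  3 16 16  3  4  3  3  3  3  4  3 17 18 10  3  3  3
   3]
 [ 3  4  4  3  3  3  4  2 18 14  3  4  3  3  3  4  3  3 16 18 13  3  4  
[... 268 characters left out ...]
 3  3  3  4  4  3  3  3  3  3  3  4 20 12  3  3  3  4
   3]
 [ 3  3  3  3  3  3  3  3  4  3  3  4  3  3  3  3  3  4 19  3  3  3  3  3
   3]
 [ 3  3  4  4  4  4  3  3  3  3  3  3  3  3  4  3  3  6 14  2  3  3  3  3
   4]
 [ 4  3  3  4  4  3  4  3  4  3  4  3  3  4  4  3  3  3  4  3  3  3  3  3
   3]
 [ 3  3  3  3  3  3  3  4  3  3  3  3  3  3  3  3  4  4  4  3  3  3  4  4
   3]
 [ 3  3  4  3  3  4  4  3  3  3  3  3  4  3  3  4  3  3  3  3  4  4  3  3
   3]
 [ 3  4  4  3  4  3  3  2  2  2  2  3  3  3  3  3  3  3  3  3  4  3  3  3
   4]
 [ 3  3  3  3  3  2  1  1  2  2  1  2  1  1  1  2  3  3  3  4  3  3  3  3
   3]
 [ 4  3  2  2  2  1  1  1  1  2  2  2  1  1  2  1  1  2  2  3  3  3  4  3
   3]]
```

The check agrees within about 0.3 px: tips at (339.4,213.6) and (348.9,218.5). Descending with force monitoring.

Run:
```python
from h import *
C=np.load('pics/C.npy')
P,Q=pose(C+[0,0,.006],-.227);bot.servo_line(P,Q,velocity=.05);st('near')
f0=get_obs()['wrist_force'][2]
for dz in np.arange(.004,-.0046,-.001):
    P,Q=pose(C+[0,0,dz],-.227);bot.servo_line(P,Q,velocity=.01);st(round(dz*1000,1))
    if get_obs()['wrist_force'][2]-f0>3: break
```

```text
near 25.2 [ 0.4497 -0.2227  0.0918] [-0.52 -0.27  0.14] [ 0.088 -0.07  -0.015] 0.0293 9.57
4.0 25.55 [ 0.4498 -0.2228  0.0901] [-0.4  -0.67 -0.64] [ 0.004 -0.015 -0.013] 0.0294 9.57
3.0 25.8 [ 0.4497 -0.2227  0.0889] [-0.24 -0.39 -0.25] [ 0.018 -0.081  0.03 ] 0.0294 9.57
2.0 26.05 [ 0.4497 -0.2227  0.0879] [0.74 0.23 0.16] [ 0.006 -0.091 -0.003] 0.0294 9.57
1.0 26.3 [ 0.4497 -0.2227  0.0869] [-0.34 -0.17 -0.64] [ 0.024 -0.04   0.035] 0.0293 9.57
0.0 26.55 [ 0.4497 -0.2227  0.0859] [ 0.8   0.96 -0.6 ] [ 0.028 -0.108 -0.012] 0.0295 9.57
-1.0 26.8 [ 0.4497 -0.2227  0.0849] [-1.14  0.48  0.35] [ 0.002 -0.072 -0.042] 0.0293 9.57
-2.0 27.05 [ 0.4497 -0.2227  0.0839] [-0.39  0.09  0.07] [ 0.001 -0.089  0.012] 0.0294 9.57
-3.0 27.3 [ 0.4497 -0.2227  0.0829] [ 0.01  0.9  -1.49] [ 0.04  -0.12   0.041] 0.029 9.57
-4.0 27.55 [ 0.4497 -0.2227  0.0819] [-0.38  0.24 -0.37] [0.049 0.01  0.062] 0.0291 9.57
```

Run:
```python
from h import *
C=np.load('pics/C.npy')
def mf(n=8):
    L=[]
    for _ in range(n): bot.dwell(.02);L.append(get_obs()['wrist_force'][2])
    return np.mean(L)
f0=mf();print(f0)
for dz in (-.0045,-.005,-.0055,-.006):
    P,Q=pose(C+[0,0,dz],-.227);bot.servo_line(P,Q,velocity=.01);f=mf();print(dz,round(f,2))
    if f-f0>1.2: break
st('end')
```

```text
-0.3170042836323491
-0.0045 -0.49
-0.005 1.78
end 28.45 [ 0.4498 -0.2228  0.0811] [-0.18  0.02  2.44] [ 0.072 -0.101 -0.032] 0.0289 9.56
```

Floor contact at nominal -5 mm, so the tips are seated and resting at -4. I'll back off 0.5 mm and turn in small steps about the ring centre.

Run:
```python
from h import *
C=np.load('pics/C.npy');dz=-.0044
P,Q=pose(C+[0,0,dz],-.227);bot.servo_line(P,Q,velocity=.01);bot.dwell(.6);st('seated')
for y in np.arange(-.277,-.80,-.05):
    P,Q=pose(C+[0,0,dz],y);bot.servo_line(P,Q,velocity=.003)
    st(round(y,3))
    if np.abs(get_obs()['wrist_force']).max()>8: break
c=ld('scene0');fr=np.mean([vision.read_camera('scene')['frame'].astype(np.float32) for _ in range(4)],0);np.save('pics/turn1.npy',fr)
b=p[6:8]
def samp(P):
    q_=(proj(c,[P])+b).astype(np.float32);return cv2.remap(fr,q_[:,0].reshape(1,-1),q_[:,1].reshape(1,-1),cv2.INTER_CUBIC)[0,0]
for A in range(140,204,5):
    t=np.radians(A);print(A,[int(samp(C+[r*np.cos(t),r*np.sin(t),0])[2]) for r in(.0105,.012,.0135,.015,.016)],samp(C+[.019*np.cos(t),.019*np.sin(t),.002]).astype(int)[2])
```

```text
seated 29.3 [ 0.4497 -0.2227  0.0816] [-1.04 -0.07  0.09] [ 0.028 -0.033 -0.051] 0.0292 9.53
-0.277 29.55 [ 0.4497 -0.2228  0.0815] [ 0.31 -0.33 -0.54] [ 0.055 -0.076  0.02 ] 0.0293 9.6
-0.327 29.8 [ 0.4497 -0.2227  0.0815] [-0.45  0.07 -0.37] [ 0.055 -0.086 -0.054] 0.0293 9.69
-0.377 30.05 [ 0.4496 -0.2227  0.0815] [ 0.95  0.16 -0.17] [ 0.014 -0.058 -0.013] 0.0296 9.77
-0.427 30.3 [ 0.4497 -0.2227  0.0816] [-0.11 -0.09 -0.36] [ 0.054 -0.098  0.015] 0.0294 9.77
-0.477 30.55 [ 0.4497 -0.2227  0.0816] [-0.13 -0.71 -1.25] [ 0.002 -0.037 -0.017] 0.0295 9.82
-0.527 30.8 [ 0.4497 -0.2227  0.0816] [ 0.96 -0.52 -0.18] [-0.001 -0.014  0.046] 0.029 9.83
-0.577 31.05 [ 0.4497 -0.2227  0.0816] [-0.13  0.35 -0.88] [-0.04   0.038  0.038] 0.0289 9.9
-0.627 31.3 [ 0.4497 -0.2227  0.0816] [-0.55  0.2  -0.94] [-0.043 -0.008  0.038] 0.0293 9.92
-0.677 31.55 [ 0.4497 -0.2227  0.0816] [-0.75 -0.06  0.04] [-0.021  0.022  0.014] 0.0291 9.99
-0.727 31.8 [ 0.4497 -0.2227  0.0816] [-0.57 -0.54 -1.17] [-0.081  0.015 -0.005] 0.0293 10.08
-0.777 32.05 [ 0.4497 -0.2227  0.0816] [-0.38 -0.15 -0.75] [-0.016  0.016  0.033] 0.0292 10.22
140 [50, 52, 71, 78, 75] 69
145 [64, 53, 71, 92, 96] 75
150 [84, 63, 64, 97, 115] 88
155 [106, 92, 70, 88, 111] 120
160 [117, 123, 100, 88, 98] 138
165 [115, 133, 131, 109, 98] 112
170 [110, 107, 122, 124, 111] 97
175 [115, 82, 79, 95, 95] 104
180 [124, 80, 59, 65, 74] 86
185 [127, 90, 67, 66, 70] 72
190 [112, 86, 72, 69, 68] 69
195 [101, 80, 71, 67, 66] 66
200 [96, 78, 70, 66, 66] 67
```

The ring stripe is now at about 167° (it started at 189.5°) and the mount stripe at about 160°. So 0.13 rad remains.

Run:
```python
from h import *
C=np.load('pics/C.npy');dz=-.0044
for y in (-.827,-.87,-.907):
    P,Q=pose(C+[0,0,dz],y);bot.servo_line(P,Q,velocity=.003)
bot.dwell(.3);st('end')
c=ld('scene0');fr=np.mean([vision.read_camera('scene')['frame'].astype(np.float32) for _ in range(4)],0);np.save('pics/turn2.npy',fr)
b=p[6:8]
def samp(P):
    q_=(proj(c,[P])+b).astype(np.float32);return cv2.remap(fr,q_[:,0].reshape(1,-1),q_[:,1].reshape(1,-1),cv2.INTER_CUBIC)[0,0]
for A in range(140,190,4):
    t=np.radians(A);print(A,[int(samp(C+[r*np.cos(t),r*np.sin(t),0])[2]) for r in(.0105,.012,.0135,.015,.016)],samp(C+[.019*np.cos(t),.019*np.sin(t),.002]).astype(int)[2])
u,v=proj(c,[C])[0].astype(int)
A=fr[v-22:v+16,u-25:u+25,::-1].clip(0,255).astype(np.uint8)
n=500;g=(np.arange(n)-n/2)*.0001
X,Y=np.meshgrid(C[0]-g,C[1]-g,indexing='ij');M=(proj(c,np.stack([X,Y,np.full_like(X,.034)],-1))+b).reshape(n,n,2).astype(np.float32)
R=cv2.remap(fr[:,:,::-1].clip(0,255).astype(np.uint8),M[...,0],M[...,1],cv2.INTER_CUBIC)[::1,::1]
A=cv2.resize(A,(400,304),interpolation=cv2.INTER_CUBIC);R=cv2.resize(R,(400,400))
A=cv2.copyMakeBorder(A,0,96,0,0,cv2.BORDER_CONSTANT)
cv2.imwrite('pics/fin.png',np.hstack([A,R]))
```

```text
end 33.3 [ 0.4497 -0.2226  0.0816] [-1.58 -1.09  0.04] [-0.106  0.113  0.044] 0.0293 10.21
140 [76, 78, 78, 75, 76] 70
144 [94, 92, 90, 84, 87] 74
148 [112, 109, 105, 98, 101] 80
152 [127, 133, 123, 115, 114] 98
156 [132, 147, 139, 132, 126] 124
160 [121, 147, 139, 139, 137] 131
164 [101, 125, 117, 119, 127] 129
168 [86, 92, 85, 82, 91] 132
172 [86, 72, 58, 53, 63] 103
176 [102, 71, 57, 53, 59] 69
180 [119, 80, 64, 64, 68] 64
184 [127, 88, 69, 68, 71] 71
188 [121, 88, 72, 68, 68] 70
```

View pics/fin.png

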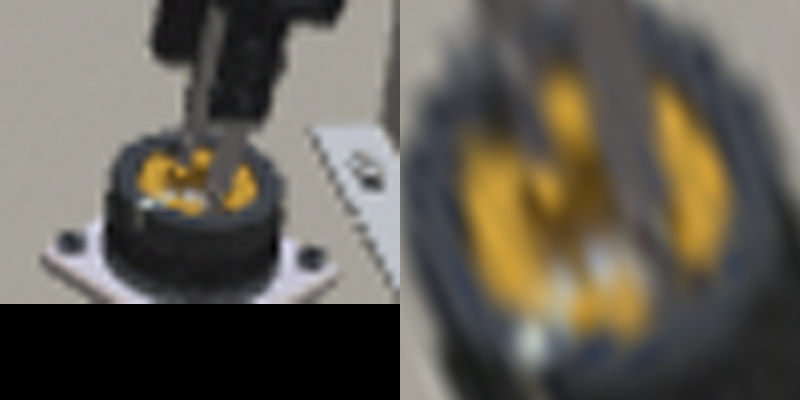

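The two stripes now meet at rectified panel (535,340) and (560,295), at 158.5° and 161° (within 0.05 rad). Both tips are in their slots and nothing touches the glass.

```bash
python3 -c "
from h import *
bot.dwell(.3);st('x');print(hand_in())"
```

```text
x 33.8 [ 0.4497 -0.2226  0.0816] [-0.86 -0.96  0.38] [-0.086  0.122  0.008] 0.0291 10.21
the job is handed in; nothing more can be done
None
```

I handed the job in at 33.8 s: the tweezers are still gripped at about 10 N with both tips in the slots, and the ring is turned until its stripe meets the mount's, within about 0.05 rad by camera. The system did not report a verdict.

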